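Fit the burner ring and hold the gas starter slide at its mark

TASK

Get the gas ring ready to light: slide the loose slotted burner ring over the upright spindle in the middle of the gas ring so that it sits flat on its seat. Then pull the spring-return starter slide out by its handle until its pointer is level with the upright blade of the brass clip, keep it there for at least two seconds, and finish while still holding it there against the spring. Leave the cups, the karahi and the canister where they are.

Things in the scene. Friction and masses are not known exactly. Their poses are not given: they have to be found in the camera images.
- ring_mid (a point): Centre (half-way up, on the axis) of the loose burner ring: a dark steel sleeve with fine upright slots round its outside, standing on the bench with its bore upright; outside diameter 52 mm, bore 24 mm, 30 mm high, 0.17 to 0.35 kg, either end may go down. Its z axis is the bore.
- seat (a point): Centre of the round seat (46 mm across, 45 mm above the bench) inside the fixed dark gas ring. From it a steel spindle 20 mm thick rises 41 mm (top 8 mm tapers to 10 mm). A tube hoop 79 to 97 mm from the spindle is 43 mm high, with pan lugs up to 58 mm; all between is under 37 mm. z is up; -y points from spindle to slide and is the way the slide is pulled (level).
- slide: Starter slide on a level steel rail beside the gas ring: dark carriage 36 x 34 mm with an upright black handle. Origin on the rail's centre line at bench height, below the handle. Pulled along its own -y, away from the gas ring; starts home against a stop, travel 65 mm. The spring pulls back with 3.3 N at home, 1.1 N more per 10 mm; let go, it springs home.
- handle (a point): Centre of the slide's handle: an upright rectangular black post 22 mm (x) by 14 mm (y, the pulling line), 56 mm above the bench, its top 25 mm higher. It stands free above the carriage from 32 mm up; nothing within 70 mm of it is higher than 35 mm above the bench. Same axes as the slide.
- pointer (a point): Tip of the slide's pointer, a flat dark finger 3 mm wide sticking out of the carriage's side to -x, 30 mm above the bench, in line with the handle's middle. Same axes as the slide.
- mark (a point): Inner edge (30 mm above the bench) of the upright blade of a brass clip fixed beside the rail: 3 mm thick along the pulling line, 14 mm long, top 34 mm above the bench. It lies 28 to 48 mm out from the pointer's rest place and 4 mm beside its path, so they do not touch. Same axes as the slide: pointer and mark are level when their y in these axes is equal.
- cup_a: Clay cup standing on the bench, 72 mm across, 70 mm high; origin at the centre of its foot. Leave alone.
- cup_b: Second clay cup, same size; origin at the centre of its foot. Leave alone.
- karahi: Steel karahi (round pan) standing on the bench, 250 mm across, 75 mm high, a loop handle on either side along its y, 308 mm over the handles; origin at the centre of its base. Leave alone.
- canister: Closed tin canister, 80 mm across, 110 mm high; origin at the centre of its base. Leave alone.
There are look-alikes about, which are no part of the job. Of the things that look like the part that bears ring_mid, the smallest one is meant.

How it is judged:
By the outcome, as a careful person would: the job done as asked, in the order asked, and still so for the second after the job is handed in, while the arm keeps its last pose, push and grip.
It also fails if it takes over 64 s, if anything falls off the work surface, if the arm or the gripper's body presses on something with over 40 N, if the wrist force passes 120 N, or if a joint passes its speed limit or range.

ROBOT

A 6-joint arm with a two-finger parallel gripper is mounted at the origin on the work surface. World frame = base frame: x ahead of the robot, y to its left, z up, the work surface at z = 0. Lengths are in m, angles in rad, forces in N, time in s.
With the tool pointing down it reaches from about 0.25 to 0.725 m from the base axis. Payload 4 kg.
Tool frame: the origin (TCP) lies at the very end of the fingers, on their centre line; the grasp point (between the pads) lies 19 mm behind it; z points along the fingers, y is the line along which they close (so a half turn about z gives the same grasp; the last joint's range is limited). The gripper opens to 85 mm and grips with 20 to 120 N. Pads are 22 mm wide; open, the fingers measure 114 mm over their backs; the gripper's body (76 mm by 85 mm) begins 54 mm behind the grasp point. The pads swing forward as they close: fully open they stand 13 mm farther back than shut.
Start: joints at [1.105, 0.241, 0.005, 1.335, 0, 1.571], TCP at [0.225, 0.447, 0.231] pointing down, gripper open.
Joint ranges: [-2.72, 2.72], [-1.05, 1.87], [-1.09, 1.28], [-1.99, 2.15], [-1.42, 1.44], [-3.14, 3.14]. Speed limits (rad/s): [2.79, 2.79, 3.14, 3.14, 3.14, 3.14].

INTERFACE

Orientations are given as a rotation vector (axis times angle).
In Python, from station import ctrl gives the robot as it stands.
- The arm moves only by the shell command python3 -m inch 'ROWS' [FORCE]. ROWS is JSON, a list of rows, each a list of 3 entries, a list of its own where there are three numbers: the opening, from 0 (shut) to 1 (fully open), then the shift along the tool's x, y, z in m, then the turn, a rotation vector about the tool's x, y, z in rad. In form: [[jaw, [dx, dy, dz], [ax, ay, az]], ...]. A call has 1 to 10 rows; each row shifts and turns the commanded pose from where the row before left it, along the tool's axes as they then stand; what a row does not reach is not made up. A row lasts 1/12 s, in which the tool goes at most 41.7 mm and 7.16 degrees, less where a joint would pass 70% of its speed; a pose out of reach is approached as far as the arm can. A call is refused whole if a number of a shift passes 0.0417 or a number of a turn 0.125, either way. A call with a gripper value outside its range is refused whole. The fingers move at their own pace and stop on an object; FORCE is the grip in N (left out, the last holds). Time passes only in rows, so rows that do not move let the fingers close. It gives the time, the measured TCP pose, the force, the opening and the grip force at its end, in the units of the state.
- ctrl.read_state(): the state, without advancing time (a new reading comes with each control period).
- ctrl.capture(name): name is "scene" or "top" or "wrist"; returns a dict with "image" (384x512x3 uint8, red, green, blue), "vertical_fov" (degrees; the focal length in pixels is half the picture's height over the tangent of half this angle, whatever the lens; pixels are square), "cx", "cy" (the principal point, pixels), "rvec" (rotation vector, rad) and "tvec" (3), from world to camera coordinates, as OpenCV has them. Camera axes: x right, y down, z forward; pixel columns grow to the right and rows downward; lengths in m; the calibration is good to about 2 mm. A picture is of the moment at which its call begins. There is no depth.
- ctrl.close_job(): hands the job in; it is judged then, once.
The state is a dict: "time_s": time; "joints": joint angles; "dq": joint speeds; "joint_torque": joint torques, N m; "tcp_pos": TCP position; "orientation": TCP orientation; "ft_force": force on the tool from outside, world axes, zero at the start; "ft_torque": the same for the moment, N m; "width": opening from 0.0 (shut) to 1.0 (fully open); "grip_force": force on a finger pad.
Only numpy, scipy, OpenCV 4.12 (cv2) and the standard library are available. Lean on these libraries where they do the work, as an engineer would, in place of code of your own. Each camera call takes 0.05 s, during which the arm holds its last target. There are 200 camera calls.

## Working session

There is one attempt and no reset: what is moved stays moved. The work goes in short steps, Python scripts to look and compute and a shell command to move; the robot and the scene stay as the last step left them, time stands still between calls to the robot, and variables do not carry over. Pictures are saved under pics/ and viewed, at most 10 in all, crops included, and the job is handed in when it is done.

```bash
mkdir -p pics; ls; cat > h.py <<'E'
import numpy as np, cv2, pickle
from station import ctrl
def cap(n,f):
    c=ctrl.capture(n); pickle.dump(c,open(f'pics/{f}.pkl','wb')); cv2.imwrite(f'pics/{f}.png',c['image'][:,:,::-1]); return c
def load(f): return pickle.load(open(f'pics/{f}.pkl','rb'))
def KRt(c):
    f=192/np.tan(np.radians(c['vertical_fov'])/2)
    return np.array([[f,0,c['cx']],[0,f,c['cy']],[0,0,1]]),cv2.Rodrigues(np.array(c['rvec'],float))[0],np.array(c['tvec'],float)
def ray(c,uv):
    K,R,t=KRt(c); d=R.T@np.linalg.inv(K)@np.array([*uv,1.]); return -R.T@t,d/np.linalg.norm(d)
def onz(c,uv,z):
    o,d=ray(c,uv); return o+d*(z-o[2])/d[2]
def tri(l):
    A=np.zeros((3,3));b=np.zeros(3);P=[]
    for c,uv in l:
        o,d=ray(c,uv);M=np.eye(3)-np.outer(d,d);A+=M;b+=M@o
    x=np.linalg.solve(A,b); return x,[np.linalg.norm((np.eye(3)-np.outer(d,d))@(x-o)) for o,d in (ray(c,uv) for c,uv in l)]
def proj(c,p):
    K,R,t=KRt(c); q=K@(R@np.array(p,float)+t); return q[:2]/q[2]
E
python3 - <<'E'
from h import *
print(ctrl.read_state())
ims=[]
for n in('scene','top','wrist'):
    c=cap(n,n+'0'); print(n,c['vertical_fov'],c['cx'],c['cy'],ray(c,(c['cx'],c['cy'])))
    cv2.imwrite(f'pics/{n}0b.png',cv2.resize(c['image'][:,:,::-1],(800,600),interpolation=cv2.INTER_CUBIC))
E
```

```text
pics
{'time_s': 0.0, 'joints': array([1.10499616e+00, 2.41426991e-01, 3.72730175e-03, 1.33518963e+00,
       1.46862579e-05, 1.57079403e+00]), 'dq': array([ 0.00100811, -0.00066646, -0.0004706 ,  0.0005975 , -0.0009613 ,
        0.00175388]), 'joint_torque': array([ 9.27986148e-04, -3.72320116e+01,  2.52406722e+01,  1.71904225e-02,
        1.68148590e-04,  8.62006519e-07]), 'tcp_pos': array([0.22428339, 0.44617314, 0.23040713]), 'orientation': array([-0.7249618 , -3.05628858,  0.00319308]), 'ft_force': array([ 0.27475678,  0.20656121, -0.14629321]), 'ft_torque': array([-0.06037416,  0.01585977,  0.00709582]), 'grip_force': 0.0, 'width': 0.9991987876976737}
scene 50.031844213275804 262.3006095193969 192.91529363973785 (array([ 1.11440996, -0.54002142,  0.81495419]), array([-0.49510431,  0.4951117 , -0.71395807]))
top 45.23342277183902 255.58980131207466 186.16777117349386 (array([ 0.43229233, -0.03036685,  1.22515321]), array([ 0.16419371, -0.00400325, -0.98641999]))
wrist 64.33067123516865 252.7272870101269 188.4104984548627 (array([0.15106391, 0.48234993, 0.37264709]), array([ 0.2798904 , -0.1431548 , -0.94929872]))
```

View pics/top0b.png

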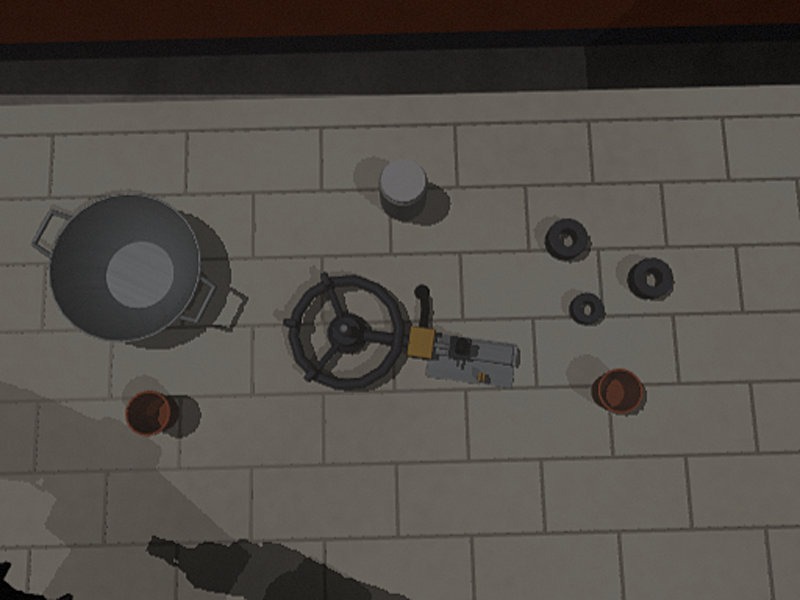

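View pics/scene0b.png

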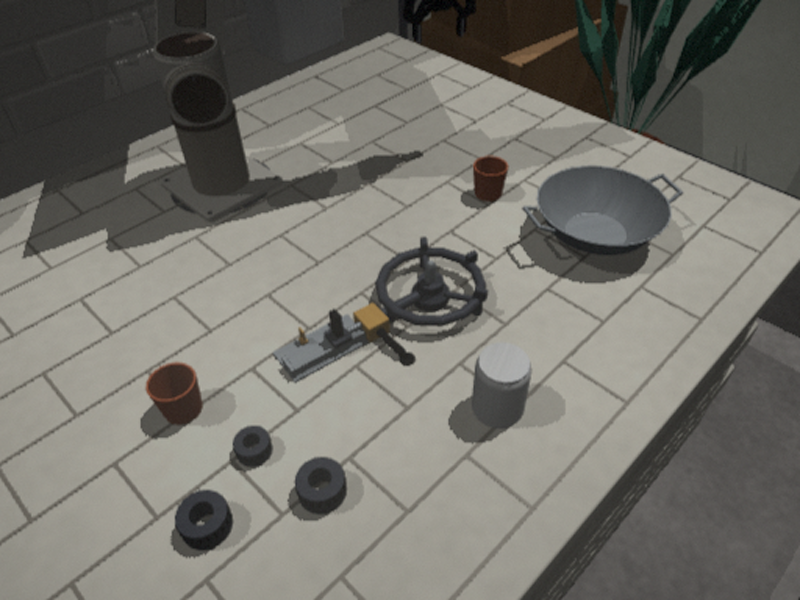

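The top view (800x600) shows three slotted rings at (567,240), (651,278) and (587,309). The last is the smallest, so it is the target. The spindle is at (347,332), the handle at (461,346) and the brass clip at (483,377). The scene view agrees: small ring (252,445), spindle (430,275), handle (336,322), clip (302,336).

```bash
python3 - <<'E'
from h import *
T=load('top0');S=load('scene0')
s=.64
for nm,c,pts in(('top',T,[(567,240),(651,278),(587,309)]),('scene',S,[(203,519),(320,485),(252,445)])):
    g=c['image'].max(2)
    m=(g<62).astype(np.uint8)
    n,l,st,ce=cv2.connectedComponentsWithStats(m)
    for p in pts:
        p=np.array(p)*s
        # nearest component
        k=min((i for i in range(1,n) if 60<st[i,4]<4000),key=lambda i:np.linalg.norm(ce[i]-p))
        print(nm,p,st[k],ce[k],onz(c,ce[k],.015 if nm=='scene' else .02))
p=onz(T,(587*s,309*s),.03);print('ring',p,'in scene',proj(S,p)/s)
for n,a,b in(('spindle',(347,330),(430,265)),('handle',(461,342),(336,312)),('clip',(483,375),(302,330)),('ring top',(587,306),(252,438))):
    print(n,tri([(T,np.array(a)*s),(S,np.array(b)*s)]))
def crop(c,x,y,w,h,k): return cv2.resize(np.clip(c['image'][y:y+h,x:x+w,::-1].astype(float)*1.8,0,255).astype(np.uint8),None,fx=k,fy=k,interpolation=cv2.INTER_CUBIC)
a=crop(T,200,170,140,75,5);b=crop(S,170,150,140,42*0+60+35,5)
a=crop(T,200,185,160,70,5);b=crop(S,170,150,160,50,5)
cv2.imwrite('pics/m1.png',np.vstack([a,crop(S,170,190,160,50,5)]))
E
```

```text
top [362.88 153.6 ] [348 140  31  28 612] [363.04248366 153.69444444] [ 0.71333466 -0.3257438   0.02      ]
top [416.64 177.92] [401 165  31  27 612] [416.1748366  178.45424837] [ 0.64208348 -0.46248682  0.02      ]
top [375.68 197.76] [364 187  24  21 354] [375.29096045 197.70621469] [ 0.59345144 -0.3502719   0.02      ]
scene [129.92 332.16] [112 319  37  33 650] [129.43846154 336.00153846] [ 0.6492145  -0.46461416  0.015     ]
scene [204.8 310.4] [197 299  16  13 152] [203.94736842 305.02631579] [ 0.70500199 -0.31387202  0.015     ]
scene [161.28 284.8 ] [155 277  12  10  89] [160.24719101 281.40449438] [ 0.58850441 -0.34437002  0.015     ]
ring [ 0.59194463 -0.3486254   0.03      ] in scene [247.37065776 437.24312663]
spindle (array([0.56486827, 0.05363338, 0.07746202]), [np.float64(0.004119506639235052), np.float64(0.004119506639234974)])
handle (array([ 0.53811179, -0.12986946,  0.08255457]), [np.float64(0.0010654376533878497), np.float64(0.0010654376533876903)])
clip (array([ 0.48790268, -0.16750572,  0.0316922 ]), [np.float64(0.002051234651777896), np.float64(0.002051234651777984)])
ring top (array([ 0.59775175, -0.34679449,  0.03189749]), [np.float64(0.0019316528913997737), np.float64(0.0019316528913997575)])
```

View pics/m1.png

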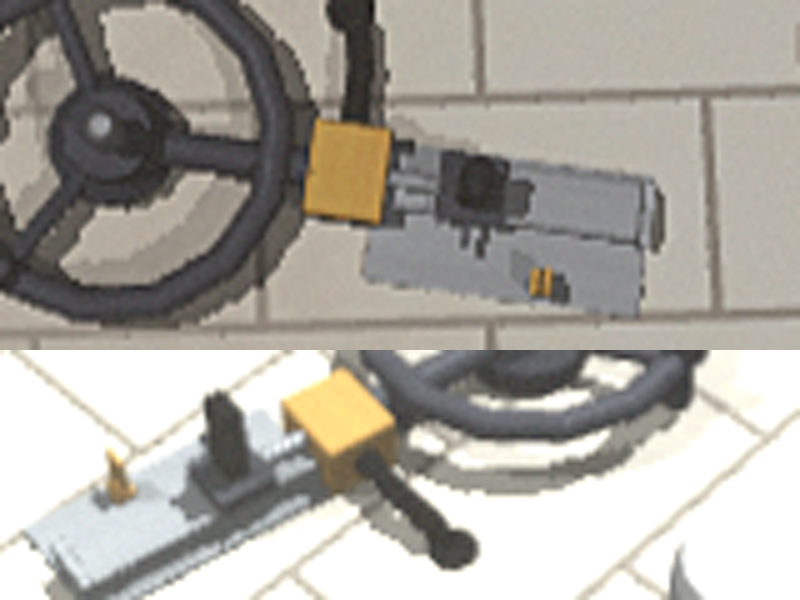

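The crops show the handle, the brass clip with its upright blade, and the pointer on the base side of the carriage. The coarse positions fit the given heights: spindle (0.565, 0.054), handle (0.538, -0.130), ring (0.594, -0.349). I'll move over the gas ring for a closer wrist view.

```bash
python3 -m inch '[[1,[-0.0322,-0.0201,-0.0013],[0,0,0]],[1,[-0.0322,-0.0201,-0.0013],[0,0,0]],[1,[-0.0322,-0.0201,-0.0013],[0,0,0]],[1,[-0.0322,-0.0201,-0.0013],[0,0,0]],[1,[-0.0322,-0.0201,-0.0013],[0,0,0]],[1,[-0.0322,-0.0201,-0.0013],[0,0,0]],[1,[-0.0322,-0.0201,-0.0013],[0,0,0]],[1,[-0.0322,-0.0201,-0.0013],[0,0,0]],[1,[-0.0322,-0.0201,-0.0013],[0,0,0]],[1,[-0.0322,-0.0201,-0.0013],[0,0,0]]]' 40
python3 -m inch '[[1,[-0.0322,-0.0201,-0.0013],[0,0,0]],[1,[-0.0322,-0.0201,-0.0013],[0,0,0]],[1,[-0.0322,-0.0201,-0.0013],[0,0,0]],[1,[-0.0322,-0.0201,-0.0013],[0,0,0]],[1,[-0.0322,-0.0201,-0.0013],[0,0,0]],[1,[0,0,0],[0,0,-0.11]],[1,[0,0,0],[0,0,-0.11]],[1,[0,0,0],[0,0,-0.11]],[1,[0,0,0],[0,0,0]],[1,[0,0,0],[0,0,0]]]'
python3 - <<'E'
from h import *
c=cap('wrist','w1'); s=ctrl.read_state(); print(s['joints'],s['tcp_pos'],cv2.Rodrigues(s['orientation'])[0].round(3))
cv2.imwrite('pics/w1b.png',cv2.resize(np.clip(c['image'][:,:,::-1]*1.6,0,255).astype(np.uint8),(800,600),interpolation=cv2.INTER_CUBIC))
E
```

```text
time_s: 0.98
tcp_pos: [0.4224, 0.1207, 0.2443]
orientation: [-0.725, -3.057, -0.0]
ft_force: [-0.0, 1.4, -0.5]
width: 1.0
grip_force: 0.0
time_s: 1.82
tcp_pos: [0.5205, -0.0397, 0.2504]
orientation: [-0.218, -3.133, -0.0]
ft_force: [0.9, 1.3, -0.6]
width: 0.998
grip_force: 0.0
[-7.57518166e-02  2.77864106e-01  1.04571241e-01  1.39805558e+00
 -4.30515474e-05  6.25069594e-02] [ 0.52050888 -0.03951819  0.25057113] [[-0.99   0.138 -0.001]
 [ 0.138  0.99  -0.   ]
 [ 0.001 -0.    -1.   ]]
```

View pics/w1b.png

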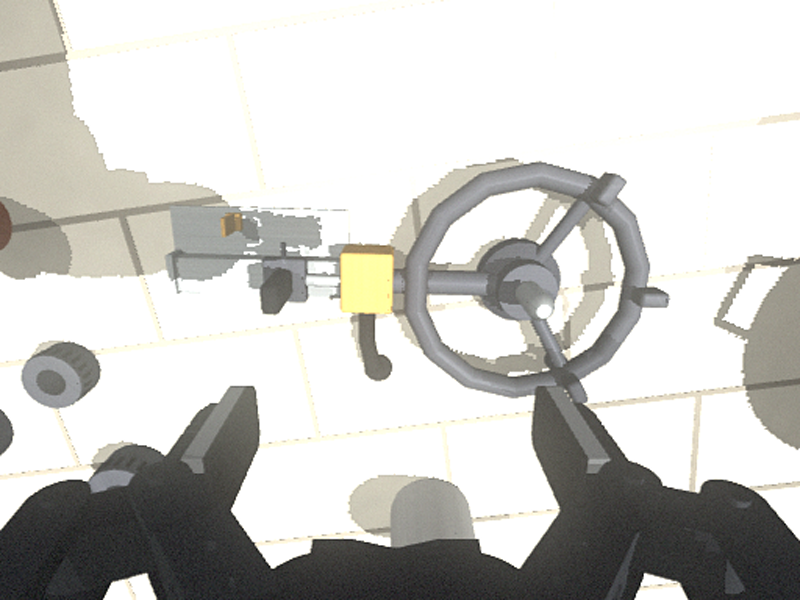

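The wrist picture shows the spindle tip at (543,306), handle top at (271,305), clip at (231,223), pointer at (284,247), and the small ring at (62,375). Next I'll hover over the ring.

```bash
python3 -m inch '[[1,[-0.0136,-0.0329,0.0089],[0,0,0]],[1,[-0.0136,-0.0329,0.0089],[0,0,0]],[1,[-0.0136,-0.0329,0.0089],[0,0,0]],[1,[-0.0136,-0.0329,0.0089],[0,0,0]],[1,[-0.0136,-0.0329,0.0089],[0,0,0]],[1,[-0.0136,-0.0329,0.0089],[0,0,0]],[1,[-0.0136,-0.0329,0.0089],[0,0,0]],[1,[-0.0136,-0.0329,0.0089],[0,0,0]],[1,[-0.0136,-0.0329,0.0089],[0,0,0]],[1,[0,0,0],[0,0,0]]]'
python3 - <<'E'
from h import *
c=cap('wrist','w2')
W=load('w1')
def crop(c,x,y,w,h,k,b=1.): 
    x,y=int(x),int(y);return cv2.resize(np.clip(c['image'][y:y+h,x:x+w,::-1].astype(float)*b,0,255).astype(np.uint8),(w*k,h*k),interpolation=cv2.INTER_CUBIC)
p=proj(c,[.594,-.349,.03]);print(p)
x0,y0=(p-50).astype(int);print(x0,y0)
a=crop(c,x0,y0,100,100,4,1.5)
b=crop(W,100,120,100,80,4,1.2);d=crop(W,300,150,100,80,4,1.2)
out=np.zeros((600,800,3),np.uint8);out[:200*2,:400]=a;
out[:320,400:]=b
out[320:600,400:]=d[:280]
out[400:600,:400]=crop(c,0,0,512,384,1)[::2,::2][:192][:,:256].repeat(1,0) if False else 0
cv2.imwrite('pics/m2.png',out)
E
```

```text
time_s: 2.7
tcp_pos: [0.6008, -0.3551, 0.1653]
orientation: [-0.225, -3.129, 0.0]
ft_force: [-0.5, 0.3, -1.4]
width: 0.997
grip_force: 0.0
[258.88285906 171.33778182]
208 121
```

View pics/m2.png

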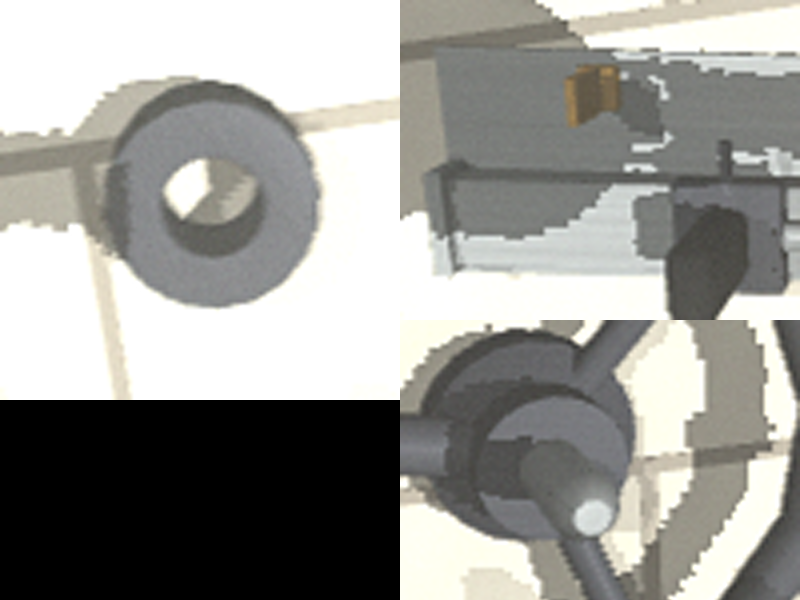

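The ring's top face centre in w2 is at (262,172). In w1, the spindle tip is at (348.2,199) and the seat disc centre at about (338,187).

```bash
python3 - <<'E'
from h import *
T=load('top0');S=load('scene0');W1=load('w1');W2=load('w2')
uv=(262,172)
print('w2 z.03',onz(W2,uv,.03), 'bore',onz(W2,(208+213/4,121+207/4),.03))
# top face centre in w1: (52,382)/1.5625 front ellipse
print('tri w1',tri([(W2,uv),(W1,np.array((55,383))/1.5625)]),'tri top',tri([(W2,uv),(T,(375.3,196.5))]))
# width check on the ring at z .03
print(np.linalg.norm(onz(W2,(208+118/4,172),.03)-onz(W2,(208+318/4,172),.03)))
print('spindle',tri([(W1,(348.2,199)),(T,(219.8,210))]),onz(W1,(348.2,199),.086),'seat',onz(W1,(338,187),.045))
E
```

```text
w2 z.03 [ 0.59505551 -0.34618623  0.03      ] bore [ 0.59567798 -0.34698233  0.03      ]
tri w1 (array([ 0.59683954, -0.34602287,  0.02724284]), [np.float64(0.0010236842682123518), np.float64(0.0010236842682119793)]) tri top (array([ 0.59422376, -0.34636285,  0.03473792]), [np.float64(0.00047723677731106726), np.float64(0.00047723677731102476)])
0.04702425568148909
spindle (array([0.56377213, 0.05523219, 0.09044817]), [np.float64(5.667973162976065e-05), np.float64(5.667973162977911e-05)]) [0.56557049 0.05651942 0.086     ] seat [0.5653901  0.05648753 0.045     ]
```

Ring at (0.5955, -0.3465), top measured at 27–35 mm against a nominal 30. Spindle at about (0.565, 0.056). Now the descent.

```bash
python3 -m inch '[[1,[0.0032,0.0038,0.02],[0,0,0]],[1,[0.0032,0.0038,0.026],[0,0,0]],[1,[0,0,0.026],[0,0,0]],[1,[0,0,0.026],[0,0,0]],[1,[0,0,0.012],[0,0,0]],[1,[0,0,0],[0,0,0]],[1,[0,0,0],[0,0,0]]]'
python3 - <<'E'
from h import *
s=ctrl.read_state(); print(s['tcp_pos'],s['ft_force'])
E
```

```text
time_s: 3.33
tcp_pos: [0.5967, -0.3402, 0.0611]
orientation: [-0.212, -3.134, -0.001]
ft_force: [-0.9, -0.3, 0.4]
width: 1.001
grip_force: 0.0
[ 0.59665238 -0.340201    0.06112172] [-0.90615894 -0.34687606  0.38634049]
```

```bash
python3 -m inch '[[1,[0.0003,-0.0064,0.01],[0,0,0]],[1,[0,0,0.018],[0,0,0]],[1,[0,0,0.018],[0,0,0]],[1,[0,0,0.012],[0,0,0]],[1,[0,0,0],[0,0,0]],[1,[0,0,0],[0,0,0]]]'
python3 -m inch '[[0.3,[0,0,0],[0,0,0]],[0.3,[0,0,0],[0,0,0]],[0.3,[0,0,0],[0,0,0]],[0.3,[0,0,0],[0,0,0]],[0.3,[0,0,0],[0,0,0]],[0.3,[0,0,0],[0,0,0]],[0.3,[0,0,0],[0,0,0]],[0.3,[0,0,0],[0,0,0]]]' 50
```

```text
time_s: 3.83
tcp_pos: [0.5953, -0.3476, 0.0027]
orientation: [-0.214, -3.134, -0.0]
ft_force: [-0.6, 0.3, 0.5]
width: 1.001
grip_force: 0.0
time_s: 4.5
tcp_pos: [0.5967, -0.348, 0.0048]
orientation: [0.213, 3.131, -0.002]
ft_force: [-0.8, -0.5, 5.9]
width: 0.59
grip_force: 52.9
```

```bash
python3 -m inch '[[0.3,[0,0,-0.02],[0,0,0]],[0.3,[0,0,-0.035],[0,0,0]],[0.3,[0,0,-0.035],[0,0,0]],[0.3,[0,0,-0.035],[0,0,0]],[0.3,[0,0,-0.02],[0,0,0]],[0.3,[0.0077,0.0359,0],[0,0,0]],[0.3,[0.0077,0.0359,0],[0,0,0]],[0.3,[0.0077,0.0359,0],[0,0,0]],[0.3,[0.0077,0.0359,0],[0,0,0]],[0.3,[0.0077,0.0359,0],[0,0,0]]]'
python3 -m inch '[[0.3,[0.0077,0.0359,0],[0,0,0]],[0.3,[0.0077,0.0359,0],[0,0,0]],[0.3,[0.0077,0.0359,0],[0,0,0]],[0.3,[0.0077,0.0359,0],[0,0,0]],[0.3,[0.0077,0.0359,0],[0,0,0]],[0.3,[0.0077,0.0359,0],[0,0,0]],[0.3,[0,0,0],[0,0,0]],[0.3,[0,0,0],[0,0,0]],[0.3,[0,0,0],[0,0,0]]]'
python3 - <<'E'
from h import *
c=cap('wrist','w3');T=cap('top','t3');S=cap('scene','s3')
s=ctrl.read_state(); print(s['tcp_pos'],s['ft_force'],cv2.Rodrigues(s['orientation'])[0].round(4))
out=np.zeros((600,800,3),np.uint8)
def crop(c,x,y,w,h,k,b=1.6): return cv2.resize(np.clip(c['image'][y:y+h,x:x+w,::-1].astype(float)*b,0,255).astype(np.uint8),(w*k,h*k),interpolation=cv2.INTER_CUBIC)
out[:,:400]=crop(c,165,100,200,300,2)[:600] if False else crop(c,170,84,200,300,2)
out[:300,400:]=crop(S,225,120,100,75,4)
out[300:,400:]=crop(T,170,170,100,75,4)
cv2.imwrite('pics/m3.png',out)
E
```

```text
time_s: 5.33
tcp_pos: [0.5804, -0.1627, 0.1469]
orientation: [-0.214, -3.133, -0.001]
ft_force: [1.0, 1.5, -2.8]
width: 0.592
grip_force: 53.3
time_s: 6.08
tcp_pos: [0.5645, 0.0553, 0.1472]
orientation: [-0.212, -3.133, 0.001]
ft_force: [0.4, -0.8, -3.4]
width: 0.59
grip_force: 53.4
[0.56487716 0.05394755 0.14743469] [ 1.77360571  0.16496833 -2.27715541] [[-9.905e-01  1.374e-01 -6.000e-04]
 [ 1.374e-01  9.905e-01 -3.000e-04]
 [ 6.000e-04 -4.000e-04 -1.000e+00]]
```

View pics/m3.png

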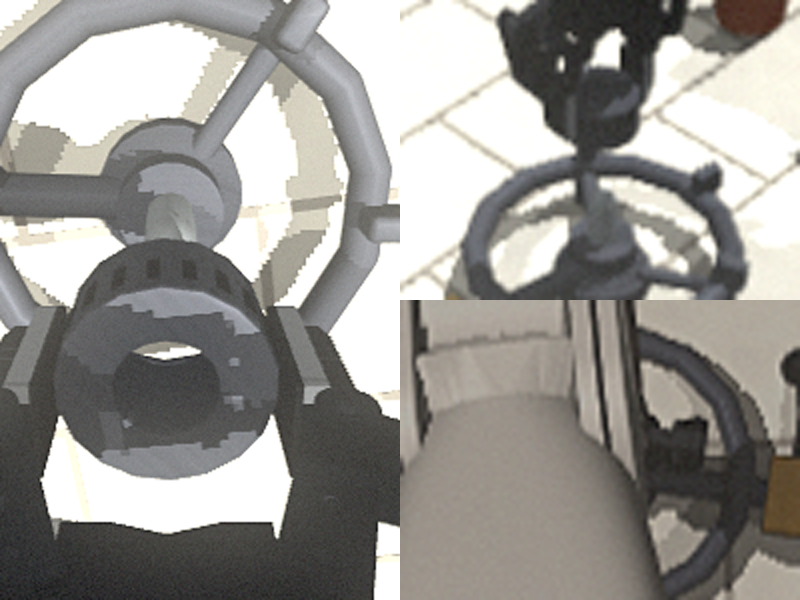

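The held ring's top face centre in w3 is at about (253.3,275.5). The seat disc spans columns 229–284, with its near edge at row about 162.

```bash
python3 - <<'E'
from h import *
W1=load('w1');W3=load('w3');T=load('top0');S=load('scene0')
P=lambda x,y:(170+x/2,84+y/2)
print('ring face',onz(W3,P(166.5,383),.172),'L/R',onz(W3,P(55,383),.172),onz(W3,P(278,383),.172),'T/B',onz(W3,P(166,288),.172),onz(W3,P(166,478),.172))
print('seat L/R',onz(W3,P(118,205),.045),onz(W3,P(228,205),.045),'near edge',onz(W3,P(170,157),.045))
print('boss L/R',onz(W3,P(101,185),.037),onz(W3,P(241,185),.037),'near',onz(W3,P(172,119),.037))
# spindle tip from three views
a=(348.2,199);b=(219.8,210);print(tri([(W1,a),(T,b)]),onz(T,b,.086))
# hoop outer circle in top view: fit dark ring outline at z~.036
c=(np.array((552,468))-(400,320))/4+(300,150);print('seat w1',onz(W1,c,.045))
print(proj(W3,[.565,.056,.086]),proj(W3,[.565,.056,.05]))
E
```

```text
ring face [0.56235927 0.05517576 0.172     ] L/R [0.55902564 0.03047238 0.172     ] [0.56569156 0.07986927 0.172     ] T/B [0.53919621 0.05819724 0.172     ] [0.5882729  0.05155654 0.172     ]
seat L/R [0.55884915 0.03514988 0.045     ] [0.56505223 0.08100085 0.045     ] near edge [0.54128139 0.05955806 0.045     ]
boss L/R [0.55141923 0.02833809 0.037     ] [0.55948755 0.08796114 0.037     ] near [0.52727139 0.0623116  0.037     ]
(array([0.56377213, 0.05523219, 0.09044817]), [np.float64(5.667973162976065e-05), np.float64(5.667973162977911e-05)]) [0.56431984 0.05552089 0.086     ]
seat w1 [0.5653901  0.05648753 0.045     ]
[254.79990585 208.45038571] [254.5608892 192.141117 ]
```

```bash
python3 -m inch '[[0.3,[-0.001,0.0017,0.01],[0,0,0]],[0.3,[0,0,0.02],[0,0,0]],[0.3,[0,0,0.018],[0,0,0]],[0.3,[0,0,0.01],[0,0,0]],[0.3,[0,0,0.006],[0,0,0]],[0.3,[0,0,0.006],[0,0,0]],[0.3,[0,0,0],[0,0,0]],[0.3,[0,0,0],[0,0,0]]]'
python3 - <<'E'
from h import *
s=ctrl.read_state(); print(s['tcp_pos'],s['ft_force'],s['ft_torque'])
E
```

```text
time_s: 6.9
tcp_pos: [0.5665, 0.0567, 0.0779]
orientation: [0.214, 3.134, 0.0]
ft_force: [-0.3, -0.2, -2.9]
width: 0.595
grip_force: 53.4
[0.56649642 0.05671041 0.07793375] [-0.28207461 -0.23220846 -2.93832409] [ 0.00546862  0.06410216 -0.02514538]
```

The ring bottom is past the taper with no contact force. I'll keep going slowly.

```bash
python3 -m inch '[[0.3,[0,0,0.007],[0,0,0]],[0.3,[0,0,0.007],[0,0,0]],[0.3,[0,0,0.006],[0,0,0]],[0.3,[0,0,0.003],[0,0,0]],[0.3,[0,0,0],[0,0,0]],[0.3,[0,0,0],[0,0,0]]]'

```

```text
time_s: 7.4
tcp_pos: [0.5659, 0.0569, 0.0543]
orientation: [-0.213, -3.134, 0.0]
ft_force: [0.4, -0.6, -2.5]
width: 0.593
grip_force: 53.4
```

```bash
python3 -m inch '[[0.3,[0,0,0.002],[0,0,0]],[0.3,[0,0,0.002],[0,0,0]],[0.3,[0,0,0.001],[0,0,0]],[0.3,[0,0,0],[0,0,0]],[0.3,[0,0,0],[0,0,0]]]'

```

```text
time_s: 7.82
tcp_pos: [0.5663, 0.0569, 0.0498]
orientation: [0.213, 3.134, 0.0]
ft_force: [-0.9, -0.1, -2.2]
width: 0.593
grip_force: 53.5
```

```bash
python3 -m inch '[[0.3,[0,0,0.001],[0,0,0]],[0.3,[0,0,0.001],[0,0,0]],[0.3,[0,0,0],[0,0,0]],[0.3,[0,0,0],[0,0,0]]]'; python3 -m inch '[[0.3,[0,0,0.0015],[0,0,0]],[0.3,[0,0,0],[0,0,0]],[0.3,[0,0,0],[0,0,0]]]'

```

```text
time_s: 8.15
tcp_pos: [0.5663, 0.0569, 0.0497]
orientation: [0.213, 3.133, 0.0]
ft_force: [-5.0, -0.2, 9.5]
width: 0.593
grip_force: 54.5
time_s: 8.4
tcp_pos: [0.5664, 0.0569, 0.0497]
orientation: [0.213, 3.132, 0.0]
ft_force: [-7.8, -0.4, 18.2]
width: 0.593
grip_force: 55.2
```

Contact is at TCP z = 0.0497, which matches the ring sitting on the 45 mm seat. I'll release, lift, and look.

```bash
python3 -m inch '[[0.3,[0,0,-0.0015],[0,0,0]],[0.8,[0,0,0],[0,0,0]],[0.8,[0,0,0],[0,0,0]],[0.8,[0,0,0],[0,0,0]],[0.8,[0,0,0],[0,0,0]],[0.8,[0,0,-0.02],[0,0,0]],[0.8,[0,0,-0.03],[0,0,0]],[0.8,[0,0,-0.04],[0,0,0]],[0.8,[0,0,-0.04],[0,0,0]],[0.8,[0,0,-0.02],[0,0,0]]]'
python3 -m inch '[[1,[0,-0.03,0],[0,0,0]],[1,[0,-0.035,0],[0,0,0]],[1,[0.01,-0.035,0],[0,0,0]],[1,[0.01,-0.035,0],[0,0,0]],[1,[0,-0.03,0],[0,0,0]],[1,[0,0,0],[0,0,0]],[1,[0,0,0],[0,0,0]]]'
python3 - <<'E'
from h import *
c=cap('wrist','w4');T=cap('top','t4');S=cap('scene','s4')
s=ctrl.read_state(); print(s['tcp_pos'],s['ft_force'],cv2.Rodrigues(s['orientation'])[0].round(4))
out=np.zeros((600,800,3),np.uint8)
def crop(c,x,y,w,h,k,b=1.4): return cv2.resize(np.clip(c['image'][y:y+h,x:x+w,::-1].astype(float)*b,0,255).astype(np.uint8),(w*k,h*k),interpolation=cv2.INTER_CUBIC)
x,y=(proj(c,[.51,-.15,.03])).astype(int);x0=max(0,x-60);y0=max(0,y-60);print(x0,y0)
out[:400,:480]=crop(c,x0,y0,120,100,4)
out[:300,480:]=crop(S,235,130,80,75,4)
a=c['image'][:,:,::-1];out[400:592,:256]=cv2.resize(a,(256,192))
out[300:600,480:]=crop(c,400,120,80,75,4)
cv2.imwrite('pics/m4.png',out)
E
```

```text
time_s: 9.23
tcp_pos: [0.5682, 0.0571, 0.2027]
orientation: [0.213, 3.128, 0.002]
ft_force: [1.5, 0.5, 0.9]
width: 0.8
grip_force: 0.0
time_s: 9.82
tcp_pos: [0.5237, -0.1054, 0.1975]
orientation: [-0.219, -3.134, -0.001]
ft_force: [-0.7, 1.2, 0.1]
width: 1.002
grip_force: 0.0
[ 0.52430928 -0.10309897  0.19747985] [-0.11137662 -0.23241018 -0.74846304] [[-9.909e-01  1.344e-01 -2.000e-04]
 [ 1.344e-01  9.909e-01  4.000e-04]
 [ 2.000e-04  4.000e-04 -1.000e+00]]
149 102
```

View pics/m4.png

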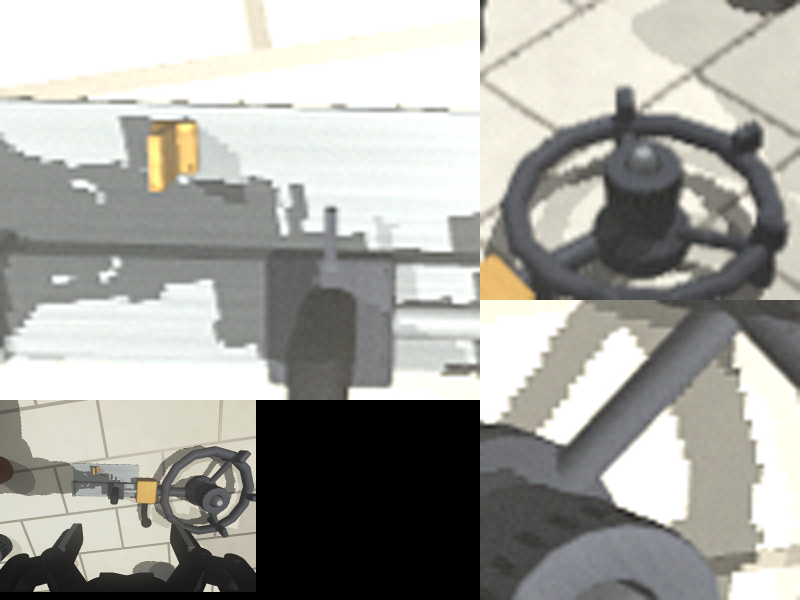

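In the scene crop the ring sits on the spindle with the tip showing through its bore. In the wrist crop (offset 149,102; scale 4) the blade top spans columns 147–163 with its inner end at about (155,191). The pointer tip is at (331,208), and the handle top lies lower, around x 320.

```bash
python3 - <<'E'
from h import *
W=load('w4');W1=load('w1');T=load('top0');S=load('s4')
P=lambda x,y:(149+x/4,102+y/4)
m=onz(W,P(155,190),.034);p=onz(W,P(331,209),.03)
a=onz(W,P(0,97),0.0);b=onz(W,P(470,110),0.0)
r1=onz(W,P(10,241),.02);r2=onz(W,P(250,251),.02)
print('mark',m,'ptr',p);print('plate',a,b,np.degrees(np.arctan2(*(b-a)[[1,0]])),'rail',np.degrees(np.arctan2(*(r2-r1)[[1,0]])))
# blade direction -> slide x
q=onz(W,P(155,134),.034);print('blade dir',np.degrees(np.arctan2(*(m-q)[[1,0]])),np.linalg.norm(m-q))
# second view w1: blade top centre (574,122), pointer tip (725,141) of m2 crop
Q=lambda x,y:(100+(x-400)/4,120+y/4)
m1=onz(W1,Q(573,123),.034);p1=onz(W1,Q(725,142),.03)
print('w1',m1,p1)
print('tri mark',tri([(W,P(155,190)),(W1,Q(573,123))]),'tri ptr',tri([(W,P(331,209)),(W1,Q(725,142))]))
for d in(81,82,83,84):
    u=np.array([np.cos(np.radians(d)),np.sin(np.radians(d)),0]);print(d,(p-m)@u,(p1-m1)@u)
# handle: top-face from top view and scene, dark mask
for c,g in((T,(461*.64,341*.64)),):print('handle T',onz(c,g,.081))
print('tri handle',tri([(T,(295.3,218.6)),(S,(336*.64,311*.64))]))
c=W['image'];x0,y0=200,160;k=cv2.resize(np.clip(c[y0:y0+75,x0:x0+75,::-1]*1.6,0,255).astype(np.uint8),(500,500),interpolation=cv2.INTER_CUBIC)
cv2.imwrite('pics/hd.png',k)
E
```

```text
mark [ 0.49254599 -0.16804992  0.034     ] ptr [ 0.50434258 -0.12513167  0.03      ]
plate [ 0.46689701 -0.21304334  0.        ] [ 0.48829858 -0.08573089  0.        ] 80.45764184671184 rail 79.56864456774464
blade dir -11.797782563657574 0.014144461181692882
w1 [ 0.49197424 -0.16775465  0.034     ] [ 0.50456221 -0.12528917  0.03      ]
tri mark (array([ 0.4924644 , -0.16831985,  0.03268027]), [np.float64(0.0002956243019675467), np.float64(0.00029562430196749444)]) tri ptr (array([ 0.50431422, -0.12507577,  0.0307297 ]), [np.float64(0.0001158047264481944), np.float64(0.0001158047264481349)])
81 0.044235249664850027 0.04391184692680851
82 0.04414234197936777 0.04380411074017953
83 0.04403598810890213 0.04368303139707914
84 0.04391622044987232 0.04354864577944817
handle T [ 0.53921734 -0.13092979  0.081     ]
tri handle (array([ 0.53861949, -0.13016599,  0.08540521]), [np.float64(0.0012217375281025154), np.float64(0.001221737528102438)])
```

View pics/hd.png

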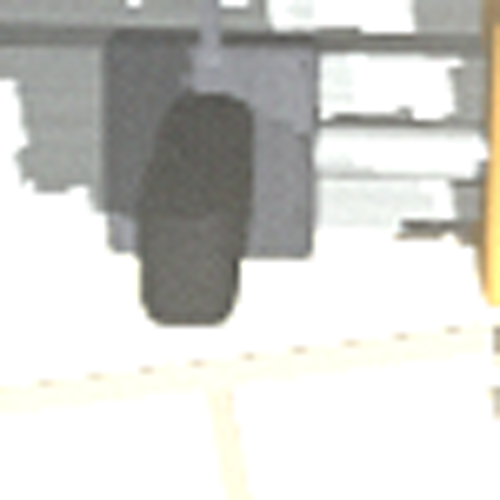

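```bash
python3 - <<'E'
from h import *
W=load('w4');print(onz(W,(228.5,200.2),.081),tri([(W,(228.5,200.2)),(load('top0'),(295.3,218.6))]))
E
python3 -m inch '[[1,[-0.0093,-0.0128,0.02],[0,0,0]],[1,[-0.009,-0.0129,0.03],[0,0,0]],[1,[0,0,0.025],[0,0,0.037]],[1,[0,0,0.015],[0,0,0]],[1,[0,0,0],[0,0,0]],[1,[0,0,0],[0,0,0]],[1,[0,0,0],[0,0,0]]]'
```

```text
[ 0.53541504 -0.1297926   0.081     ] (array([ 0.53947524, -0.13196071,  0.0694425 ]), [np.float64(0.0006075845457994374), np.float64(0.0006075845457994194)])
time_s: 10.55
tcp_pos: [0.5398, -0.1311, 0.1088]
orientation: [0.268, 3.128, -0.0]
ft_force: [0.4, 0.3, -0.1]
width: 1.001
grip_force: 0.0
```

```bash
python3 -m inch '[[1,[0.0015,0,0.015],[0,0,0]],[1,[0,0,0.025],[0,0,0]],[1,[0,0,0.02],[0,0,0]],[1,[0,0,0.008],[0,0,0]],[1,[0,0,0],[0,0,0]],[0.4,[0,0,0],[0,0,0]],[0.4,[0,0,0],[0,0,0]],[0.4,[0,0,0],[0,0,0]],[0.4,[0,0,0],[0,0,0]]]'
python3 -m inch '[[0,[0,0,0],[0,0,0]],[0,[0,0,0],[0,0,0]],[0,[0,0,0],[0,0,0]],[0,[0,0,0],[0,0,0]],[0,[0,0,0],[0,0,0]],[0,[0,0,0],[0,0,0]]]' 60
```

```text
time_s: 11.3
tcp_pos: [0.5383, -0.1318, 0.0411]
orientation: [0.271, 3.127, -0.001]
ft_force: [0.1, 0.6, -0.2]
width: 0.454
grip_force: 0.0
time_s: 11.8
tcp_pos: [0.5378, -0.131, 0.0404]
orientation: [0.27, 3.129, 0.002]
ft_force: [-0.6, 4.0, 6.1]
width: 0.156
grip_force: 59.0
```

The handle is gripped (width 13 mm). Pulling 40 mm, then I'll measure.

```bash
python3 -m inch '[[0,[0,-0.005,0],[0,0,0]],[0,[0,-0.007,0],[0,0,0]],[0,[0,-0.008,0],[0,0,0]],[0,[0,-0.008,0],[0,0,0]],[0,[0,-0.007,0],[0,0,0]],[0,[0,-0.005,0],[0,0,0]],[0,[0,0,0],[0,0,0]],[0,[0,0,0],[0,0,0]],[0,[0,0,0],[0,0,0]]]'
python3 - <<'E'
from h import *
c=cap('wrist','w5');T=cap('top','t5');S=cap('scene','s5')
s=ctrl.read_state(); print(s['tcp_pos'],s['ft_force'])
a,b=proj(c,[.4925,-.168,.034]),proj(c,[.498,-.165,.03]);print(a,b)
x0,y0=(b-[30,25]).astype(int);print(x0,y0,proj(S,[.4925,-.168,.034]))
def crop(c,x,y,w,h,k,b=1.4): return cv2.resize(np.clip(c['image'][y:y+h,x:x+w,::-1].astype(float)*b,0,255).astype(np.uint8),(w*k,h*k),interpolation=cv2.INTER_CUBIC)
u=np.array(proj(S,[.4925,-.168,.034])).astype(int)
cv2.imwrite('pics/m5.png',np.hstack([crop(c,x0,y0,60,60,8),crop(S,u[0]-20,u[1]-30,40,60,8)]))
E
```

```text
time_s: 12.55
tcp_pos: [0.5313, -0.1693, 0.0405]
orientation: [0.269, 3.128, 0.005]
ft_force: [1.7, 8.0, 5.8]
width: 0.154
grip_force: 59.0
[ 0.53132873 -0.16911308  0.04044159] [1.39159738 7.43501338 5.6577939 ]
[243.48454846 177.7081725 ] [251.19479772 184.53537175]
221 159 [193.33720164 211.70641133]
```

View pics/m5.png

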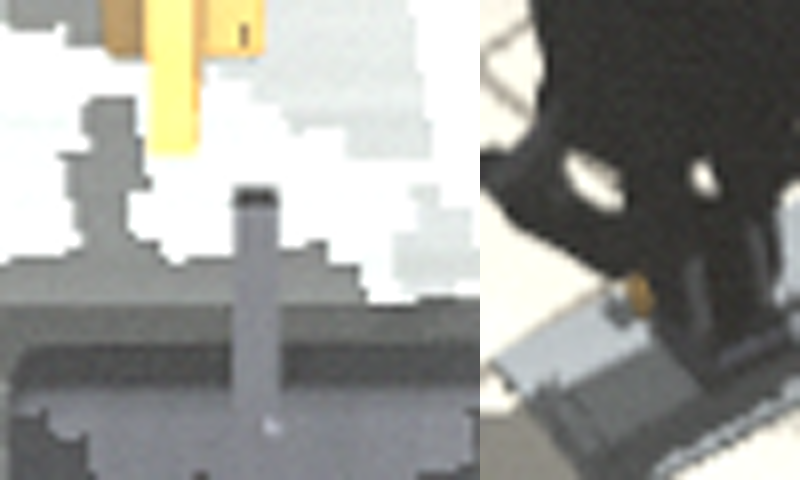

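The close view shows the pointer centred at crop x = 256 (tip row about 198) and the blade at x = 173 (inner end row about 150), so the pointer still has about 5 mm to go.

```bash
python3 - <<'E'
from h import *
W=load('w5');P=lambda x,y:(221+x/8,159+y/8)
p=onz(W,P(256,205),.03);m=onz(W,P(173.5,152),.034);m3=onz(W,P(173.5,155),.03)
print(p,m, np.linalg.norm(onz(W,P(232,205),.03)-onz(W,P(280,205),.03)),np.linalg.norm(onz(W,P(147,152),.034)-onz(W,P(200,152),.034)))
for d in(79,80,80.2,81,82):
    u=np.array([np.cos(np.radians(d)),np.sin(np.radians(d)),0]);print(d,(p-m)@u,(p-m3)@u)
a=onz(W,P(256,210),.03);b=onz(W,P(256,380),.03);print('ptr dir',np.degrees(np.arctan2(*(b-a)[[1,0]]))+90)
E
```

```text
[ 0.49821075 -0.16407632  0.03      ] [ 0.49258235 -0.16842551  0.034     ] 0.0031448492406825172 0.0033563424344440285
79 0.005343240702203795 0.005439248169309871
80 0.005260485697780658 0.005380685463748778
80.2 0.005243741594212631 0.005368775661904181
81 0.005176128298454508 0.005320483749271557
82 0.005090194200306368 0.005258661363903625
ptr dir 80.21127944427334
```

```bash
python3 -m inch '[[0,[0,-0.0026,0],[0,0,0]],[0,[0,-0.0026,0],[0,0,0]],[0,[0,0,0],[0,0,0]],[0,[0,0,0],[0,0,0]],[0,[0,0,0],[0,0,0]]]'
python3 - <<'E'
from h import *
c=cap('wrist','w6');x0,y0=215,155
cv2.imwrite('pics/m6.png',cv2.resize(np.clip(c['image'][y0:y0+60,x0:x0+70,::-1]*1.4,0,255).astype(np.uint8),(560,480),interpolation=cv2.INTER_CUBIC))
E
```

```text
time_s: 13.12
tcp_pos: [0.5305, -0.1741, 0.0404]
orientation: [0.268, 3.128, 0.006]
ft_force: [1.3, 8.2, 5.0]
width: 0.153
grip_force: 59.0
```

View pics/m6.png

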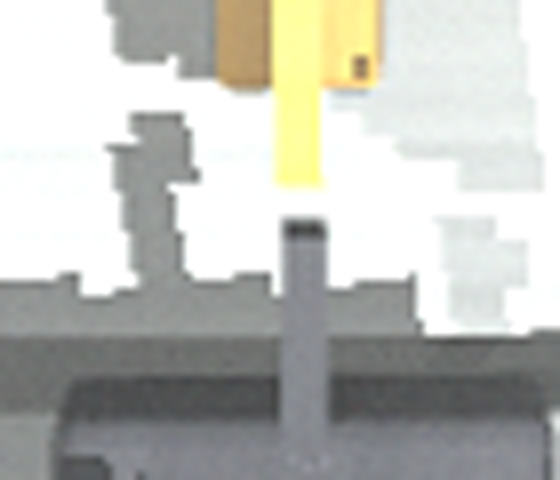

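The pointer (x about 304.5, tip row 228) is almost in line with the blade (x about 299.5, end row 185).

```bash
python3 - <<'E'
from h import *
W=load('w6');P=lambda x,y:(215+x/8,155+y/8)
u=np.array([np.cos(np.radians(80.2)),np.sin(np.radians(80.2)),0])
print((onz(W,P(304.5,235),.03)-onz(W,P(299.5,185),.034))@u)
E
```

```text
0.00033923582417351303
```

Now a 0.35 mm correction, then hold for more than 2 s with a final check.

```bash
python3 -m inch '[[0,[0,-0.00035,0],[0,0,0]],[0,[0,0,0],[0,0,0]],[0,[0,0,0],[0,0,0]],[0,[0,0,0],[0,0,0]],[0,[0,0,0],[0,0,0]],[0,[0,0,0],[0,0,0]],[0,[0,0,0],[0,0,0]],[0,[0,0,0],[0,0,0]],[0,[0,0,0],[0,0,0]],[0,[0,0,0],[0,0,0]]]'
for i in 1 2 ; do :; done
python3 -m inch '[[0,[0,0,0],[0,0,0]],[0,[0,0,0],[0,0,0]],[0,[0,0,0],[0,0,0]],[0,[0,0,0],[0,0,0]],[0,[0,0,0],[0,0,0]],[0,[0,0,0],[0,0,0]],[0,[0,0,0],[0,0,0]],[0,[0,0,0],[0,0,0]],[0,[0,0,0],[0,0,0]],[0,[0,0,0],[0,0,0]]]'
python3 -m inch '[[0,[0,0,0],[0,0,0]],[0,[0,0,0],[0,0,0]],[0,[0,0,0],[0,0,0]],[0,[0,0,0],[0,0,0]],[0,[0,0,0],[0,0,0]],[0,[0,0,0],[0,0,0]],[0,[0,0,0],[0,0,0]],[0,[0,0,0],[0,0,0]],[0,[0,0,0],[0,0,0]],[0,[0,0,0],[0,0,0]]]'
python3 - <<'E'
from h import *
c=cap('wrist','w7');im=c['image'].astype(int)
P=lambda x,y:(215+x/8,155+y/8)
# columns: blade saturation on rows 172-177, pointer darkness on rows 186-189 (pixel rows)
b=(im[:,:,0]-im[:,:,2])[170:177,240:266].mean(0).clip(0);d=im.mean(2)[186:189,240:266].mean(0);d=(d.max()-d)
b[b<b.max()*.3]=0
print(b.round(),d.round())
E
```

```text
time_s: 14.0
tcp_pos: [0.5304, -0.1743, 0.0404]
orientation: [0.268, 3.128, 0.006]
ft_force: [1.5, 7.9, 5.6]
width: 0.158
grip_force: 59.0
time_s: 14.83
tcp_pos: [0.5304, -0.1743, 0.0404]
orientation: [0.268, 3.128, 0.006]
ft_force: [0.8, 8.1, 5.6]
width: 0.157
grip_force: 59.0
time_s: 15.67
tcp_pos: [0.5304, -0.1743, 0.0404]
orientation: [0.268, 3.128, 0.006]
ft_force: [1.2, 8.3, 5.3]
width: 0.155
grip_force: 59.0
[  0.   0.   0.   0.   0.   0.   0.   0.   0.   0. 100. 117. 116. 115.
 117. 102.   0.   0.   0.   0.   0.   0.   0.   0.   0.   0.] [ 5.  7.  5.  5.  7.  7.  6.  7.  4.  0. 70. 96. 93. 92. 95. 80. 14.  4.
  5.  7.  6.  5.  5.  5.  5.  5.]
```

```bash
python3 -m inch '[[0,[0,0,0],[0,0,0]],[0,[0,0,0],[0,0,0]],[0,[0,0,0],[0,0,0]],[0,[0,0,0],[0,0,0]],[0,[0,0,0],[0,0,0]],[0,[0,0,0],[0,0,0]],[0,[0,0,0],[0,0,0]],[0,[0,0,0],[0,0,0]],[0,[0,0,0],[0,0,0]],[0,[0,0,0],[0,0,0]]]'
python3 -c "
from station import ctrl
print(ctrl.close_job())"
```

```text
time_s: 16.55
tcp_pos: [0.5304, -0.1743, 0.0404]
orientation: [0.268, 3.128, 0.006]
ft_force: [1.4, 7.7, 5.4]
width: 0.154
grip_force: 59.0
the job is handed in; nothing more can be done
None
```

The job is handed in at about 16.5 s: the burner ring sits on its seat over the spindle, and the slide was held over 3 s with its pointer level with the clip's blade (same pixel columns in the last wrist view) and is still gripped there.

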